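# Refit the lens of the desk stand magnifier

## Robot

A 6-joint arm with a two-finger parallel gripper is mounted at the origin on the work surface. World frame = base frame: x ahead of the robot, y to its left, z up, the work surface at z = 0. Lengths are in m, angles in rad, forces in N, time in s.
With the tool pointing down it reaches from about 0.375 to 0.975 m from the base axis. Payload 3.8 kg.
Tool frame: the origin (TCP) lies at the very end of the fingers, on their centre line; the grasp point (between the pads) lies 19 mm behind it; z points along the fingers, y is the line along which they close (so a half turn about z gives the same grasp; the last joint's range is limited). The gripper opens to 85 mm and grips with 20 to 120 N. Pads are 22 mm wide; open, the fingers measure 114 mm over their backs; the gripper's body (76 mm by 85 mm) begins 54 mm behind the grasp point. The pads swing forward as they close: fully open they stand 13 mm farther back than shut.
Start: joints at [1.282, 0.264, 1.604, -0, 1.274, -0.037], TCP at [0.168, 0.654, 0.231] pointing down, gripper open.
Joint ranges: [-2.63, 2.63], [-0.94, 2.18], [0.31, 2.57], [-1.31, 4.45], [0, 2.66], [-2.55, 2.55]. Speed limits (rad/s): [2.57, 2.57, 3.14, 3.14, 3.14, 3.14].

## Interface

Orientations are given as [roll, pitch, yaw] about the fixed x, y, z axes, in that order (R = Rz(yaw) Ry(pitch) Rx(roll)).
In Python, from rig import manip, get_image gives the robot as it stands. The module is installed in compiled form; this text tells all that it offers.
- The arm moves only by the tool drive_tool, never from a script. Its argument "increments" is a list of rows, each an object with "delta_pos": the shift along the tool's x, y, z in cm, a list of three; "rotation": the turn, a rotation vector about the tool's x, y, z in rad, a list of three. A call has 1 to 10 rows; each row shifts and turns the commanded pose from where the row before left it, along the tool's axes as they then stand; what a row does not reach is not made up. A row lasts 1/10 s, in which the tool goes at most 50 mm and 8.59 degrees, less where a joint would pass 70% of its speed; a pose out of reach is approached as far as the arm can. A call is refused whole if a number of a shift passes 5 or a number of a turn 0.15, either way. A call with a gripper value outside its range is refused whole. "hand" is the finger opening in cm, from 0 to 8.54, set as the call begins (left out, the last holds). The fingers move at their own pace and stop on an object; "squeeze" is the grip in N (left out, the last holds). Time passes only in rows, so rows that do not move let the fingers close. It gives the time, the measured TCP pose, the force, the opening and the grip force at its end, in the units of the state.
- manip.get_state(): the state, without advancing time (a new reading comes with each control period).
- get_image(name): name is "scene" or "top"; returns a dict with "pixels" (384x512x3 uint8, red, green, blue), "z_map" (384x512 float32, m along the optical axis (not along the pixel's ray), 0 where there is no reading), "fx", "fy", "cx", "cy" (pixels), "camera_from_world" (4x4, takes a point from world to camera coordinates). Camera axes: x right, y up, looking along -z (the intrinsics and any distortion apply to the point x, -y, -z); pixel columns grow to the right and rows downward; lengths in m; the calibration is good to about 2 mm. A picture is of the moment at which its call begins.
- manip.sign_off(): hands the job in; it is judged then, once.
The state is a dict: "time": time; "joints": joint angles; "qvel": joint speeds; "effort": joint torques, N m; "ee_pos": TCP position; "ee_rot": TCP orientation; "force": force on the tool from outside, world axes, zero at the start; "moment": the same for the moment, N m; "grip_width": opening from 0.0 (shut) to 1.0 (fully open); "grasp_force": force on a finger pad.
Only numpy, scipy, OpenCV 4.12 (cv2) and the standard library are available. Lean on these libraries where they do the work, as an engineer would, in place of code of your own. Each camera call takes 0.05 s, during which the arm holds its last target. There are 200 camera calls.

## Task

Put the stand magnifier back together: lay the loose lens in the mouth of the collar so that it sits flat and fully home, let go of it, then set the retaining ring over it and screw it down clockwise until it holds the lens firmly, finger-tight and no tighter. Press only lightly on the lens and the thread, do not tip it over, and leave the other things on the desk where they are.

Things in the scene. Friction and masses are not known exactly. Their poses are not given: they have to be found in the camera images.
- stand: desk stand magnifier, screwed to the desk: dark base plate 150 x 116 x 8 mm with a card on it, four pillars, a square 88 mm head plate whose top is 84 mm above the desk, and on that an upright bare aluminium collar, 18 mm tall, open above. Origin: centre of its underside, on the collar's axis; z up
- seat (a point): centre of the flat black rubber gasket in the collar on which the lens must lie, 97 mm above the desk; the bore above it is 45.5 mm across and 5 mm deep, the hole in it 36 mm. The gasket is springy: it gives 1 mm under 25 N
- mouth (a point): centre of the collar's upper lip, 102 mm above the desk. Collar 52 mm across, 58.6 mm over its coarse right-hand outside thread: three equal starts, strips of 80 deg with 40 deg gaps, each falling 5 mm clockwise seen from above, upper side 2 to 7 mm below the lip. Their angles are not marked: feel for them; over 45 N spoils the thread
- ring_home (a point): where the ring's origin lies when it rests on the seated lens, 90.5 mm above the desk, on the collar's axis; tightening draws it 0.2 to 1.5 mm lower. Finger-tight means 10 to 20 N on the lens, 7 to 13 deg past the first bite, a moment of about 0.2 to 0.4 N m; under 6 N it works loose
- lens: loose lens disk, 50 to 80 g: black flange 44 mm across and 6.5 mm thick, on it a raised black knurled cell 32 mm across with the glass in it, 20 mm tall in all; lies flange down. Origin: centre of the flange's underside, z up. Grip it by the cell. Seated, the flange stands 1.5 mm above the collar's lip. Pressed on its seat with over 40 N the cell gives way
- ring: loose aluminium retaining ring, 70 to 120 g: knurled, 66 mm across, 17 mm tall, opening of 37 mm in its 4 mm thick top; lies open side down. Origin: centre of its lower edge, z up. Three lugs inside (9 mm wide, 1 to 4 mm above the lower edge, at 54 mm across) pass down through the gaps of the collar's thread and under its strips. The lugs' angles are not marked
- tape_roll: bystander: roll of brown tape lying on its side face, 94 mm across, 48 mm tall, larger than the ring; origin: centre of its underside
- deck_box: bystander: dark card carton 92 x 66 x 30 mm; origin: centre of its underside
- card_sleeves: bystander: stack of clear card sleeves 105 x 78 x 22 mm; origin: centre of its underside
- clip_tin: bystander: closed round tin, 75 mm across, 29 mm tall; origin: centre of its underside
- marker: bystander: marker pen lying down, 128 mm long, 15 mm thick; origin: middle of its underside
- stapler: bystander: desk stapler 150 x 40 mm, about 60 mm tall; origin: centre of its underside
- pen_cup: bystander: black cup 76 mm across, 95 mm tall, with pens up to 145 mm; origin: centre of its underside
- ring_top (a point): centre of the ring's upper face, 17 mm above its origin. Set down at a wrong angle the ring rests on the thread, 3 to 8.5 mm above home. Turned clockwise under a light push it runs down the strip (at most 120 deg), drops onto the lens, then turns freely 50 to 80 deg more until it bites. From the first bite the clamping force grows about 1.5 N per degree
Mind the look-alikes: they are no part of the job. Several things have the shape of the lens; the one meant has the colours described above. Of the things that look like the ring, the larger one is meant.

How it is judged:
On the way, in this order (a step that is already met when the one before it is completed fails the run):
1. the lens lies flat and fully home on the seat in the collar's mouth, let go, the ring not yet on (horizontal distance between lens and seat below 0.002 m and z of lens in the frame of seat between -0.002 and 0.0015 m and angle between lens's own z axis and vertical below 0.04 rad and contact force between the fingers and lens below 0.2 N and horizontal distance between ring and seat above 0.06 m), for 0.3 s.
2. the ring is set over the seated lens on the collar (horizontal distance between lens and seat below 0.002 m and z of lens in the frame of seat between -0.002 and 0.0015 m and angle between lens's own z axis and vertical below 0.04 rad and horizontal distance between ring and seat below 0.004 m and z of ring in the frame of ring_home below 0.01 m and angle between ring's own z axis and vertical below 0.12 rad), for 0.1 s.
At the end, for the whole second after the job is handed in: The lens lies flat on the seat (within 2 mm of its centre, at most 1.5 mm above and 2 mm below its height, 0.04 rad level); the ring is level (0.04 rad), centred within 3 mm and at most 1.5 mm above and 2 mm below its home height, clamps the lens with more than 6 N on its own, and is at rest (horizontal distance between lens and seat below 0.002 m and z of lens in the frame of seat between -0.002 and 0.0015 m and angle between each of lens, ring's own z axis and vertical below 0.04 rad and horizontal distance between ring and ring_home below 0.003 m and z of ring in the frame of ring_home between -0.002 and 0.0015 m and contact force between ring and lens above 6 N and linear speed of ring below 0.01 m/s and angular speed of ring below 0.1 rad/s); the robot touches nothing.
It fails at once if the lens is pressed on the stand with more than 40 N (its cell gives way) (contact force between lens and stand above 40 N).
It fails at once if the ring is pressed or forced on the collar with more than 45 N (the thread is spoilt) (contact force between ring and stand above 45 N).
It fails at once if the lens is tipped by more than 0.6 rad (angle between lens's own z axis and vertical above 0.6 rad).
It fails at once if another thing on the desk is moved by more than 30 mm (distance of any of tape_roll, deck_box, card_sleeves, clip_tin, marker, stapler, pen_cup from where it was at the start of the episode above 0.03 m).
It also fails if it takes over 72 s, if anything falls off the work surface, if the arm or the gripper's body presses on something with over 40 N, if the wrist force passes 120 N, or if a joint passes its speed limit or range.

## Working session

There is one attempt and no reset: what is moved stays moved. The work goes in short steps, Python scripts to look and compute and a tool call to move; the robot and the scene stay as the last step left them, time stands still between calls to the robot, and variables do not carry over. Pictures are saved under pics/ and viewed, at most 10 in all, crops included, and the job is handed in when it is done.

Besides the shell and the picture viewer there is one more tool, called after "Request:" in YAML: its name, and indented under it one key for each argument. drive_tool: Moves the arm, as the interface text tells. Its arguments: {"type":"object","properties":{"increments":{"type":"array"},"hand":{"type":"number"},"squeeze":{"type":"number"}},"required":["increments"]}

```bash
mkdir -p pics
cat > h.py <<'E'
import numpy as np, cv2
from rig import manip, get_image
def grab(n,f):
    d=get_image(n); np.savez(f'{f}.npz',**{k:np.array(v) for k,v in d.items()})
    return d
def load(f): return dict(np.load(f'{f}.npz'))
def cloud(d):
    h,w=d['z_map'].shape; u,v=np.meshgrid(np.arange(w),np.arange(h)); z=d['z_map']
    pc=np.stack([(u-d['cx'])/d['fx']*z,-(v-d['cy'])/d['fy']*z,-z,np.ones_like(z)],-1)
    return (pc@np.linalg.inv(d['camera_from_world']).T)[...,:3]
def ray(d,u,v,zp):
    T=np.linalg.inv(d['camera_from_world']); r=T[:3,:3]@np.array([(u-d['cx'])/d['fx'],-(v-d['cy'])/d['fy'],-1]); o=T[:3,3]
    return o+r*(zp-o[2])/r[2]
def save(d,f): cv2.imwrite(f'pics/{f}.png',cv2.cvtColor(d['pixels'],cv2.COLOR_RGB2BGR))
E
python3 - <<'E'
from h import *
ims=[]
for n in('scene','top'):
    d=grab(n,n+'0'); ims.append(d['pixels']); print(n,d['fx'],d['cx'],d['cy'],np.linalg.inv(d['camera_from_world'])[:3].round(3).tolist())
im=cv2.resize(np.vstack(ims),None,fx=.78,fy=.78)
cv2.imwrite('pics/a.png',ims[0][...,::-1]);cv2.imwrite('pics/b.png',cv2.resize(ims[1],(800,600),interpolation=3)[...,::-1])
print(manip.get_state())
E
```

```text
scene 434.9246537346073 259.6655695535209 193.21248759205122 [[-0.552, -0.624, 0.554, 1.197], [0.834, -0.401, 0.379, 0.37], [-0.014, 0.671, 0.741, 0.865]]
top 453.75618388869907 257.42754152256043 179.66125085835174 [[0.135, 0.97, -0.204, 0.383], [-0.991, 0.133, -0.023, -0.052], [0.005, 0.205, 0.979, 1.165]]
{'time': 0.1, 'joints': array([ 1.28208624e+00,  2.64697609e-01,  1.60527169e+00,  2.61245076e-06,
        1.27369437e+00, -3.68964825e-02]), 'qvel': array([-0.00173033, -0.00160119, -0.00430809, -0.00025374,  0.00125956,
       -0.00043766]), 'effort': array([ 9.21813225e-04, -5.16699922e+01, -3.68595278e+01, -1.37171769e-04,
        6.18447419e-03, -1.45784969e-05]), 'ee_pos': array([0.16798987, 0.65306482, 0.23005468]), 'ee_rot': array([-3.13952314e+00, -7.88906134e-05,  2.88977820e+00]), 'force': array([ 0.45038443, -0.01637077,  0.13732601]), 'moment': array([0.01598254, 0.02038061, 0.02303459]), 'grasp_force': 0.0, 'grip_width': 1.0016635037402306}
```

View pics/a.png

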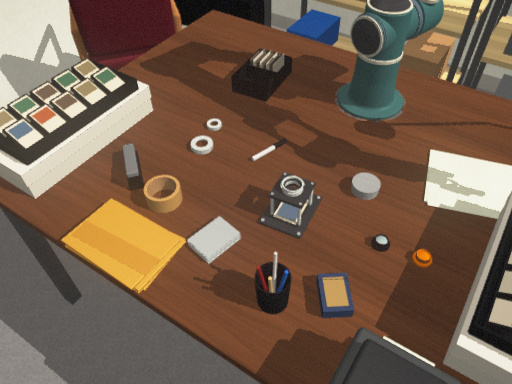

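View pics/b.png

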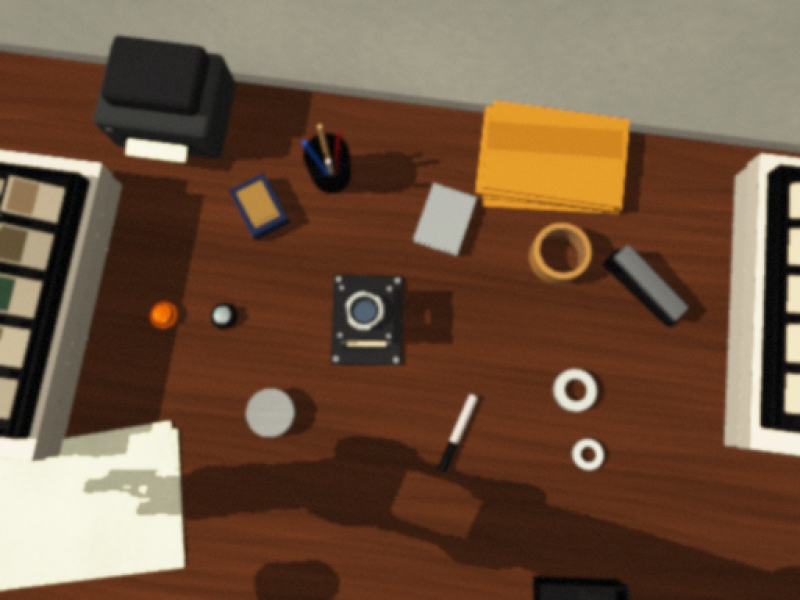

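Scene picture: the lens-shaped things are the black one at (381,242) and the orange one at (422,258). The black one has the described colours. The ring-shaped things are at (202,145) and (214,125); the larger at (202,145) is meant, and the brown tape roll at (163,194) is a bystander. The stand is at (291,200). I'll confirm in one crop and measure.

Run:
```python
from h import *
s=load('scene0');t=load('top0')
def crop(d,u,v,r=28): return cv2.resize(d['pixels'][v-r:v+r,u-r:u+r],(260,260),interpolation=cv2.INTER_CUBIC)
a=np.hstack([crop(s,395,245),crop(s,205,138),crop(s,291,195)])
b=np.hstack([crop(t,125,201),crop(t,371,268),crop(t,235,200)])
cv2.imwrite('pics/c.png',np.vstack([a,b])[...,::-1])
for n,d,L in(('scene',s,dict(lens=(381,242),orange=(422,258),ringB=(202,145),ringS=(214,125),stand=(291,200))),('top',t,dict(lens=(143,201),orange=(104,201),ringB=(368,250),ringS=(376,291),stand=(234,200)))):
    P=cloud(d)
    for k,(u,v) in L.items():
        r=30 if k=='stand' else 18
        q=P[v-r:v+r,u-r:u+r].reshape(-1,3); c0=ray(d,u,v,.01)
        lo=.09 if k=='stand' else .006
        q=q[(q[:,2]>lo)&(np.hypot(*(q-c0)[:,:2].T)<.06)]
        zt=np.percentile(q[:,2],95) if len(q) else 0
        q2=q[q[:,2]>zt-.006] if len(q) else q
        (cx,cy),rad=cv2.minEnclosingCircle(q2[:,:2].astype(np.float32)) if len(q2) else ((0,0),0)
        print(n,k,len(q2),'z95',round(zt,4),'c',round(cx,4),round(cy,4),'r',round(rad,4),'mean',q2[:,:2].mean(0).round(4) if len(q2) else'')
```

```text
scene lens 123 z95 0.0197 c 0.5326 0.2625 r 0.017 mean [0.5325 0.2634]
scene orange 134 z95 0.0199 c 0.5213 0.3601 r 0.0175 mean [0.5204 0.3619]
scene ringB 197 z95 0.0179 c 0.4894 -0.3187 r 0.0347 mean [ 0.4908 -0.3198]
scene ringS 88 z95 0.0124 c 0.411 -0.3403 r 0.0456 mean [ 0.3923 -0.3496]
scene stand 162 z95 0.1019 c 0.5576 0.0285 r 0.0304 mean [0.559  0.0283]
top lens 101 z95 0.0223 c 0.5265 0.259 r 0.0166 mean [0.5269 0.2595]
top orange 114 z95 0.0217 c 0.5153 0.3575 r 0.0169 mean [0.5142 0.3576]
top ringB 326 z95 0.0206 c 0.4841 -0.3244 r 0.0333 mean [ 0.4833 -0.3244]
top ringS 155 z95 0.0163 c 0.3861 -0.3536 r 0.0229 mean [ 0.3856 -0.3524]
top stand 140 z95 0.1043 c 0.5527 0.0243 r 0.0293 mean [0.5525 0.0249]
```

View pics/c.png

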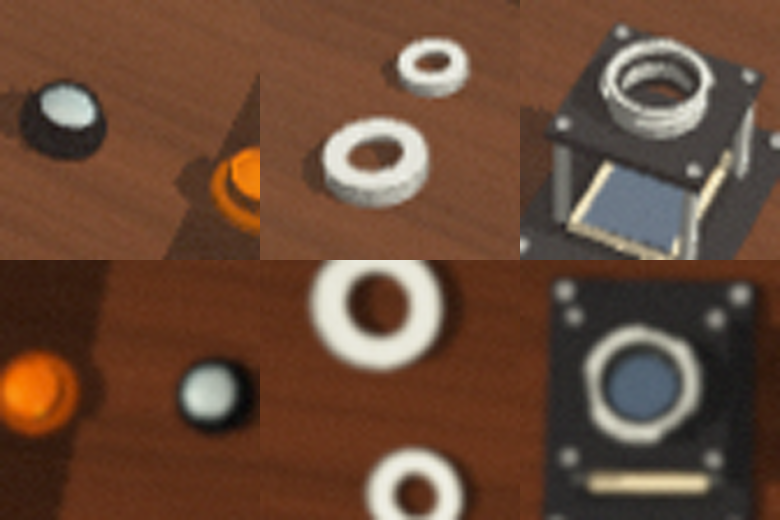

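The crop confirms both: the lens meant is the black one (scene 381,242; orange rejected), and the ring is the larger white one (scene 202,145). I'm moving to the lens now.

Request:
drive_tool:
  increments:
    - {"delta_pos": [0, 0, 0], "rotation": [0, 0, -0.126]}
    - {"delta_pos": [0, 0, 0], "rotation": [0, 0, -0.126]}
    - {"delta_pos": [-3.3, -3.5, 0], "rotation": [0, 0, 0]}
    - {"delta_pos": [-3.3, -3.5, 0], "rotation": [0, 0, 0]}
    - {"delta_pos": [-3.3, -3.5, 0], "rotation": [0, 0, 0]}
    - {"delta_pos": [-3.3, -3.5, 0], "rotation": [0, 0, 0]}
    - {"delta_pos": [-3.3, -3.5, 0], "rotation": [0, 0, 0]}
    - {"delta_pos": [-3.3, -3.5, 0], "rotation": [0, 0, 0]}
    - {"delta_pos": [-3.3, -3.5, 0], "rotation": [0, 0, 0]}
    - {"delta_pos": [-3.3, -3.5, 0], "rotation": [0, 0, 0]}
  hand: 5.2
  squeeze: 20

```text
time: 1.1
ee_pos: [0.433, 0.372, 0.2309]
ee_rot: [-3.141, -0.0, -3.141]
force: [1.0, 0.7, -0.1]
grip_width: 0.606
grasp_force: 0.0
```

Request:
drive_tool:
  increments:
    - {"delta_pos": [-3.2, -3.7, 0], "rotation": [0, 0, 0]}
    - {"delta_pos": [-3.2, -3.7, 0], "rotation": [0, 0, 0]}
    - {"delta_pos": [-3.3, -3.7, 0], "rotation": [0, 0, 0]}
    - {"delta_pos": [0, 0, 4.7], "rotation": [0, 0, 0]}
    - {"delta_pos": [0, 0, 4.7], "rotation": [0, 0, 0]}
    - {"delta_pos": [0, 0, 4.6], "rotation": [0, 0, 0]}
    - {"delta_pos": [0, 0, 4], "rotation": [0, 0, 0]}
    - {"delta_pos": [0, 0, 0], "rotation": [0, 0, 0]}

```text
time: 1.9
ee_pos: [0.5231, 0.2599, 0.0441]
ee_rot: [-3.136, -0.013, 3.141]
force: [-0.6, -0.8, -1.0]
grip_width: 0.612
grasp_force: 0.0
```

Run:
```python
from h import *
d=grab('scene','s1'); e=grab('top','t1')
u,v=381,235;r=40
a=cv2.resize(d['pixels'][v-r:v+r,u-r:u+r],(390,390),interpolation=cv2.INTER_CUBIC)
u,v=143,195
b=cv2.resize(e['pixels'][v-r:v+r,u-r:u+r],(390,390),interpolation=cv2.INTER_CUBIC)
cv2.imwrite('pics/d.png',np.hstack([a,b])[...,::-1]); print(manip.get_state()['ee_pos'])
```

```text
[0.52851068 0.26245069 0.05073   ]
```

View pics/d.png

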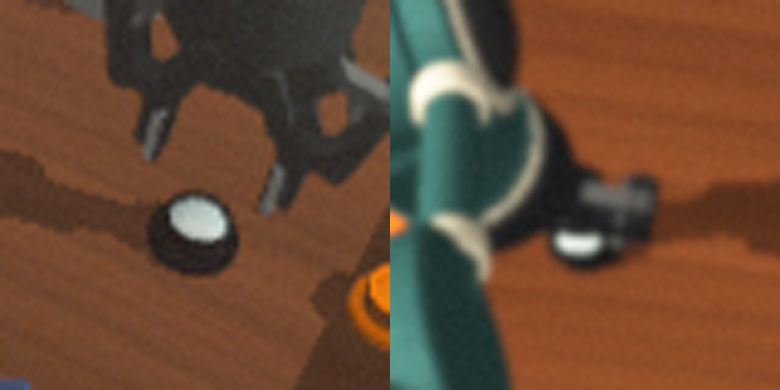

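The left view (scene) shows the open fingers straddling the black lens from above at about (195,230) in the crop. I'll go down, close lightly to centre it, and then repeat at 90°.

Request:
drive_tool:
  increments:
    - {"delta_pos": [0, -0.1, 2.0], "rotation": [0, 0, 0]}
    - {"delta_pos": [0, 0, 1.3], "rotation": [0, 0, 0]}
    - {"delta_pos": [0, 0, 1.0], "rotation": [0, 0, 0]}
    - {"delta_pos": [0, 0, 0], "rotation": [0, 0, 0]}
    - {"delta_pos": [0, 0, 0], "rotation": [0, 0, 0]}

```text
time: 2.5
ee_pos: [0.5297, 0.262, 0.009]
ee_rot: [3.141, 0.001, -3.141]
force: [-0.1, -0.0, -0.0]
grip_width: 0.61
grasp_force: 0.0
```

Request:
drive_tool:
  increments:
    - {"delta_pos": [0, 0, 0], "rotation": [0, 0, 0]}
    - {"delta_pos": [0, 0, 0], "rotation": [0, 0, 0]}
    - {"delta_pos": [0, 0, 0], "rotation": [0, 0, 0]}
    - {"delta_pos": [0, 0, 0], "rotation": [0, 0, 0]}
    - {"delta_pos": [0, 0, 0], "rotation": [0, 0, 0]}
    - {"delta_pos": [0, 0, 0], "rotation": [0, 0, 0]}
  hand: 2.8

```text
time: 3.1
ee_pos: [0.53, 0.2622, 0.0093]
ee_rot: [3.141, 0.001, -3.141]
force: [-0.3, -0.9, 6.7]
grip_width: 0.361
grasp_force: 19.9
```

Request:
drive_tool:
  increments:
    - {"delta_pos": [0, 0, 0], "rotation": [0, 0, 0]}
    - {"delta_pos": [0, 0, 0], "rotation": [0, 0, 0]}
    - {"delta_pos": [0, 0, -0.15], "rotation": [0, 0, 0]}
    - {"delta_pos": [0, 0, 0], "rotation": [0, 0, 0.14]}
    - {"delta_pos": [0, 0, 0], "rotation": [0, 0, 0.14]}
    - {"delta_pos": [0, 0, 0], "rotation": [0, 0, 0.14]}
    - {"delta_pos": [0, 0, 0], "rotation": [0, 0, 0.14]}
    - {"delta_pos": [0, 0, 0], "rotation": [0, 0, 0.14]}
    - {"delta_pos": [0, 0, 0], "rotation": [0, 0, 0.14]}
    - {"delta_pos": [0, 0, 0], "rotation": [0, 0, 0.14]}
  hand: 4.2

```text
time: 4.1
ee_pos: [0.529, 0.2616, 0.0095]
ee_rot: [-3.141, -0.0, 2.156]
force: [0.5, -0.7, 0.8]
grip_width: 0.493
grasp_force: 0.0
```

Request:
drive_tool:
  increments:
    - {"delta_pos": [0, 0, 0], "rotation": [0, 0, 0.14]}
    - {"delta_pos": [0, 0, 0], "rotation": [0, 0, 0.14]}
    - {"delta_pos": [0, 0, 0], "rotation": [0, 0, 0.14]}
    - {"delta_pos": [0, 0, 0], "rotation": [0, 0, 0.14]}
    - {"delta_pos": [0, 0, 0], "rotation": [0, 0, 0.03]}
    - {"delta_pos": [0, 0, 0], "rotation": [0, 0, 0]}

```text
time: 4.7
ee_pos: [0.529, 0.2616, 0.0095]
ee_rot: [-3.141, 0.0, 1.572]
force: [-0.6, -0.6, 0.4]
grip_width: 0.497
grasp_force: 0.0
```

Request:
drive_tool:
  increments:
    - {"delta_pos": [0, 0, 0], "rotation": [0, 0, 0]}
    - {"delta_pos": [0, 0, 0], "rotation": [0, 0, 0]}
    - {"delta_pos": [0, 0, 0], "rotation": [0, 0, 0]}
    - {"delta_pos": [0, 0, 0], "rotation": [0, 0, 0]}
    - {"delta_pos": [0, 0, 0], "rotation": [0, 0, 0]}
  hand: 2.8

```text
time: 5.2
ee_pos: [0.5293, 0.2618, 0.0097]
ee_rot: [-3.142, 0.0, 1.572]
force: [-0.5, -0.2, 0.1]
grip_width: 0.364
grasp_force: 19.9
```

Request:
drive_tool:
  increments:
    - {"delta_pos": [0, 0, -2], "rotation": [0, 0, 0]}
    - {"delta_pos": [0, 0, -4], "rotation": [0, 0, 0]}
    - {"delta_pos": [0, 0, -4], "rotation": [0, 0, 0]}
    - {"delta_pos": [0, 0, -3], "rotation": [0, 0, 0]}
    - {"delta_pos": [-4.4, 0.5, 0], "rotation": [0, 0, 0]}
    - {"delta_pos": [-4.8, 0.5, 0], "rotation": [0, 0, 0]}
    - {"delta_pos": [-4.8, 0.6, 0], "rotation": [0, 0, 0]}
    - {"delta_pos": [-4.8, 0.5, 0], "rotation": [0, 0, 0]}
    - {"delta_pos": [-4.6, 0.5, 0], "rotation": [0, 0, 0]}
    - {"delta_pos": [0, 0, 0], "rotation": [0, 0, 0]}

```text
time: 6.2
ee_pos: [0.5558, 0.0227, 0.1398]
ee_rot: [3.141, 0.002, 1.567]
force: [0.5, 0.7, -0.4]
grip_width: 0.362
grasp_force: 20.0
```

Request:
drive_tool:
  increments:
    - {"delta_pos": [0, 0, 1.0], "rotation": [0, 0, 0]}
    - {"delta_pos": [0, 0, 0.4], "rotation": [0, 0, 0]}
    - {"delta_pos": [0, 0, 0], "rotation": [0, 0, 0]}

```text
time: 6.5
ee_pos: [0.5541, 0.0292, 0.124]
ee_rot: [-3.138, -0.0, 1.574]
force: [0.2, -0.0, -1.0]
grip_width: 0.355
grasp_force: 20.0
```

Run:
```python
from h import *
print(manip.get_state()['ee_pos'],manip.get_state()['grip_width'],manip.get_state()['force'])
d=grab('scene','s2'); e=grab('top','t2')
r=36
u,v=291,185
a=cv2.resize(d['pixels'][v-r:v+r,u-r:u+r],(395,395),interpolation=cv2.INTER_CUBIC)
u,v=234,195
b=cv2.resize(e['pixels'][v-r:v+r,u-r:u+r],(395,395),interpolation=cv2.INTER_CUBIC)
cv2.imwrite('pics/e.png',np.hstack([a,b])[...,::-1])
```

```text
[0.55405807 0.0291716  0.12404109] 0.35521476944376756 [ 0.24351019 -0.0197961  -0.97681766]
```

View pics/e.png

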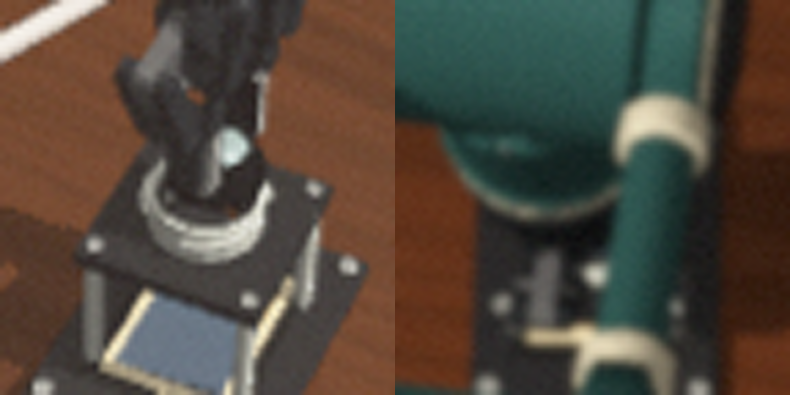

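The scene half shows the lens, held by its cell, over the collar mouth at about (205,195). The top view is hidden by the arm. I'll go down by feel.

Request:
drive_tool:
  increments:
    - {"delta_pos": [-0.1, 0.05, 0.5], "rotation": [0, 0, 0]}
    - {"delta_pos": [0, 0, 0.5], "rotation": [0, 0, 0]}
    - {"delta_pos": [0, 0, 0.2], "rotation": [0, 0, 0]}
    - {"delta_pos": [0, 0, 0], "rotation": [0, 0, 0]}
    - {"delta_pos": [0, 0, 0], "rotation": [0, 0, 0]}
    - {"delta_pos": [0, 0, 0], "rotation": [0, 0, 0]}

```text
time: 7.2
ee_pos: [0.5562, 0.0268, 0.114]
ee_rot: [3.141, 0.0, 1.572]
force: [0.2, -0.2, -0.6]
grip_width: 0.364
grasp_force: 20.0
```

Request:
drive_tool:
  increments:
    - {"delta_pos": [0.06, -0.12, 0], "rotation": [0, 0, 0]}
    - {"delta_pos": [0, 0, 0.15], "rotation": [0, 0, 0]}
    - {"delta_pos": [0, 0, 0.15], "rotation": [0, 0, 0]}
    - {"delta_pos": [0, 0, 0], "rotation": [0, 0, 0]}
    - {"delta_pos": [0, 0, 0], "rotation": [0, 0, 0]}

```text
time: 7.7
ee_pos: [0.5549, 0.0272, 0.1113]
ee_rot: [3.141, 0.0, 1.572]
force: [-2.0, -1.4, 4.6]
grip_width: 0.362
grasp_force: 20.3
```

```bash
python3 -c "
from rig import manip
s=manip.get_state();print(s['ee_pos'],s['force'],s['moment'])"
```

```text
[0.55494503 0.02721748 0.11128899] [-2.02262821 -1.42867229  4.63355405] [-0.21590015  0.26156124  0.0092547 ]
```

Request:
drive_tool:
  increments:
    - {"delta_pos": [-0.04, -0.05, 0], "rotation": [0, 0, 0]}
    - {"delta_pos": [0, 0, 0], "rotation": [0, 0, 0]}
    - {"delta_pos": [0, 0, 0], "rotation": [0, 0, 0]}

```text
time: 8.0
ee_pos: [0.5549, 0.0271, 0.1112]
ee_rot: [3.14, -0.0, 1.572]
force: [0.1, -1.1, 4.9]
grip_width: 0.358
grasp_force: 20.3
```

```bash
python3 -c "
from rig import manip
s=manip.get_state();print(s['ee_pos'],s['force'],s['moment'])"
```

```text
[0.55487663 0.0270902  0.11120409] [ 0.12292226 -1.10270398  4.91958657] [-0.01585774 -0.06069763 -0.03266493]
```

Request:
drive_tool:
  increments:
    - {"delta_pos": [-0.05, 0, 0], "rotation": [0, 0, 0]}
    - {"delta_pos": [-0.05, 0, 0], "rotation": [0, 0, 0]}
    - {"delta_pos": [0, 0, 0], "rotation": [0, 0, 0]}

```text
time: 8.3
ee_pos: [0.5543, 0.0261, 0.1107]
ee_rot: [3.142, -0.0, 1.572]
force: [0.4, -0.1, 3.6]
grip_width: 0.362
grasp_force: 20.2
```

```bash
python3 -c "
from rig import manip
s=manip.get_state();print(s['ee_pos'],s['force'],s['moment'])"
```

```text
[0.55433624 0.02612166 0.11068116] [ 0.42952968 -0.10455539  3.64181165] [ 0.18028942 -0.11642494 -0.10474975]
```

Request:
drive_tool:
  increments:
    - {"delta_pos": [-0.05, -0.02, 0.02], "rotation": [0, 0, 0]}
    - {"delta_pos": [-0.03, 0, 0.03], "rotation": [0, 0, 0]}
    - {"delta_pos": [0, 0, 0], "rotation": [0, 0, 0]}

```text
time: 8.6
ee_pos: [0.5532, 0.025, 0.1094]
ee_rot: [-3.14, 0.0, 1.572]
force: [0.6, -0.2, -0.5]
grip_width: 0.365
grasp_force: 20.0
```

```bash
python3 -c "
from rig import manip
s=manip.get_state();print(s['ee_pos'],s['ee_rot'],s['force'],s['moment'])"
```

```text
[0.55324191 0.02502144 0.10940382] [-3.13976805e+00  2.71898357e-04  1.57180457e+00] [ 0.55220924 -0.22676821 -0.49533627] [-0.02226172  0.01461117  0.01721626]
```

It has dropped 2 mm into the bore with no force. I'll continue down.

Request:
drive_tool:
  increments:
    - {"delta_pos": [0, 0, 0.1], "rotation": [0, 0, 0]}
    - {"delta_pos": [0, 0, 0.1], "rotation": [0, 0, 0]}
    - {"delta_pos": [0, 0, 0.05], "rotation": [0, 0, 0]}
    - {"delta_pos": [0, 0, 0], "rotation": [0, 0, 0]}
    - {"delta_pos": [0, 0, 0], "rotation": [0, 0, 0]}

```text
time: 9.1
ee_pos: [0.554, 0.0252, 0.1077]
ee_rot: [-3.141, 0.0, 1.572]
force: [-1.0, -0.9, -1.3]
grip_width: 0.358
grasp_force: 20.0
```

```bash
python3 -c "
from rig import manip
s=manip.get_state();print(s['ee_pos'],s['ee_rot'],s['force'],s['moment'])"
```

```text
[0.55404317 0.02520532 0.10772292] [-3.14146932e+00  4.43671206e-05  1.57186800e+00] [-0.98907833 -0.87548304 -1.29232344] [0.0034671  0.00812233 0.02962712]
```

Request:
drive_tool:
  increments:
    - {"delta_pos": [0, 0, 0.1], "rotation": [0, 0, 0]}
    - {"delta_pos": [0, 0, 0.05], "rotation": [0, 0, 0]}
    - {"delta_pos": [0, 0, 0], "rotation": [0, 0, 0]}
    - {"delta_pos": [0, 0, 0], "rotation": [0, 0, 0]}

```text
time: 9.5
ee_pos: [0.5543, 0.0252, 0.1066]
ee_rot: [3.141, -0.0, 1.572]
force: [-0.4, -0.8, 2.2]
grip_width: 0.361
grasp_force: 20.2
```

```bash
python3 -c "
from rig import manip
s=manip.get_state();print(s['ee_pos'],s['ee_rot'],s['force'],s['moment'])"
```

```text
[0.55426049 0.02524205 0.10659191] [ 3.14122761e+00 -2.22527718e-05  1.57182260e+00] [-0.37764821 -0.77592069  2.15365841] [-0.06940558  0.14095788 -0.01309882]
```

Seated. I'll release and go up.

Request:
drive_tool:
  increments:
    - {"delta_pos": [0, 0, 0], "rotation": [0, 0, 0]}
    - {"delta_pos": [0, 0, 0], "rotation": [0, 0, 0]}
    - {"delta_pos": [0, 0, 0], "rotation": [0, 0, 0]}
    - {"delta_pos": [0, 0, -0.5], "rotation": [0, 0, 0]}
    - {"delta_pos": [0, 0, -2], "rotation": [0, 0, 0]}
    - {"delta_pos": [0, 0, -3], "rotation": [0, 0, 0]}
    - {"delta_pos": [-3, 0, -3], "rotation": [0, 0, 0]}
    - {"delta_pos": [-4.9, 0, 0], "rotation": [0, 0, 0]}
    - {"delta_pos": [-4.9, 0, 0], "rotation": [0, 0, 0]}
    - {"delta_pos": [-4.9, 0, 0], "rotation": [0, 0, 0]}
  hand: 4.4

```text
time: 10.5
ee_pos: [0.5545, -0.1534, 0.1925]
ee_rot: [3.14, 0.001, 1.573]
force: [0.4, 0.2, 0.5]
grip_width: 0.518
grasp_force: 0.0
```

Run:
```python
from h import *
print(manip.get_state()['ee_pos'])
d=grab('scene','s3'); e=grab('top','t3')
r=30
u,v=291,187
a=cv2.resize(d['pixels'][v-r:v+r,u-r:u+r],(395,395),interpolation=cv2.INTER_CUBIC)
u,v=234,200
b=cv2.resize(e['pixels'][v-r:v+r,u-r:u+r],(395,395),interpolation=cv2.INTER_CUBIC)
cv2.imwrite('pics/f.png',np.hstack([a,b])[...,::-1])
```

```text
[ 0.55452856 -0.15336527  0.19245839]
```

View pics/f.png

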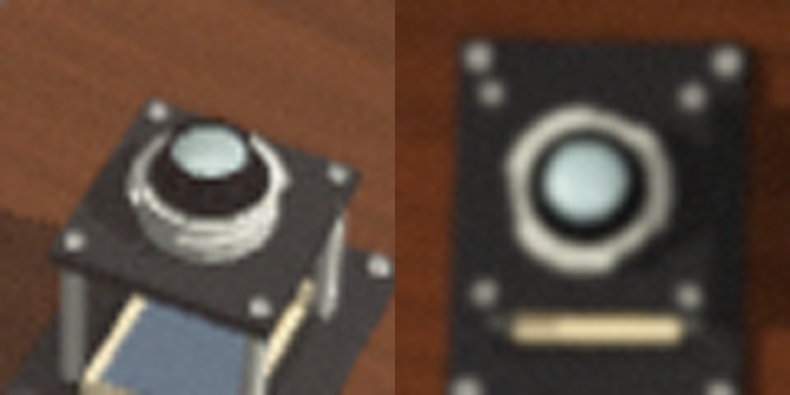

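The scene crop (210,170) and top crop (585,185) show the lens sitting level and concentric in the collar. Next is the ring.

Request:
drive_tool:
  increments:
    - {"delta_pos": [-4.2, -1.7, 0], "rotation": [0, 0, 0]}
    - {"delta_pos": [-4.2, -1.7, 0], "rotation": [0, 0, 0]}
    - {"delta_pos": [-4.2, -1.7, 0], "rotation": [0, 0, 0]}
    - {"delta_pos": [-4.2, -1.75, 0], "rotation": [0, 0, 0]}
    - {"delta_pos": [0, 0, 4.8], "rotation": [0, 0, 0]}
    - {"delta_pos": [0, 0, 4.8], "rotation": [0, 0, 0]}
    - {"delta_pos": [0, 0, 4], "rotation": [0, 0, 0]}
    - {"delta_pos": [0, 0, 2], "rotation": [0, 0, 0]}
    - {"delta_pos": [0, 0, 0], "rotation": [0, 0, 0]}
    - {"delta_pos": [0, 0, 0], "rotation": [0, 0, 0]}
  hand: 8.5

```text
time: 11.6
ee_pos: [0.4863, -0.3195, 0.0356]
ee_rot: [-3.141, -0.0, 1.572]
force: [0.7, 0.3, -0.2]
grip_width: 0.995
grasp_force: 0.0
```

Run:
```python
from h import *
print(manip.get_state()['ee_pos'],manip.get_state()['force'])
d=grab('scene','s4')
r=36
u,v=202,135
a=cv2.resize(d['pixels'][v-r:v+r,u-r:u+r],(500,500),interpolation=cv2.INTER_CUBIC)
cv2.imwrite('pics/g.png',a[...,::-1])
```

```text
[ 0.48634083 -0.31947129  0.03562297] [ 0.70913081  0.32750422 -0.22344738]
```

View pics/g.png

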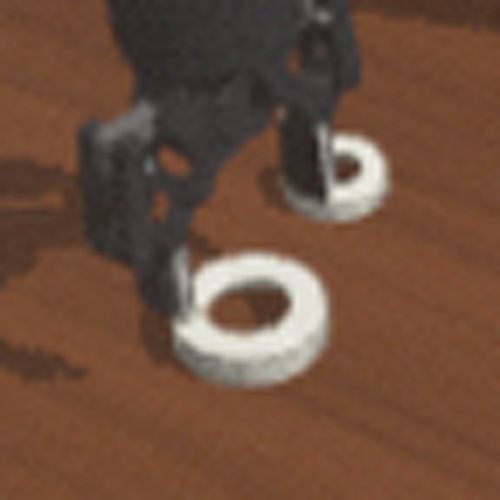

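The fingers straddle the larger ring (crop 250,320). They are still about 40 mm above the desk and in line. Going down.

Request:
drive_tool:
  increments:
    - {"delta_pos": [-0.2, 0, 1.5], "rotation": [0, 0, 0]}
    - {"delta_pos": [0, 0, 1], "rotation": [0, 0, 0]}
    - {"delta_pos": [0, 0, 0.8], "rotation": [0, 0, 0]}
    - {"delta_pos": [0, 0, 0], "rotation": [0, 0, 0]}
    - {"delta_pos": [0, 0, 0], "rotation": [0, 0, 0]}

```text
time: 12.15
ee_pos: [0.4856, -0.3216, 0.0018]
ee_rot: [-3.141, -0.001, 1.572]
force: [-0.8, 0.8, 0.5]
grip_width: 0.997
grasp_force: 0.0
```

Request:
drive_tool:
  increments:
    - {"delta_pos": [0, 0, 0.3], "rotation": [0, 0, 0]}
    - {"delta_pos": [0, 0, 0.2], "rotation": [0, 0, 0]}
    - {"delta_pos": [0, 0, 0], "rotation": [0, 0, 0]}
    - {"delta_pos": [0, 0, 0], "rotation": [0, 0, 0]}

```text
time: 12.55
ee_pos: [0.486, -0.3219, -0.0026]
ee_rot: [3.141, 0.0, 1.572]
force: [-0.0, -0.3, -0.3]
grip_width: 0.991
grasp_force: 0.0
```

Request:
drive_tool:
  increments:
    - {"delta_pos": [0, 0, 0], "rotation": [0, 0, 0]}
    - {"delta_pos": [0, 0, 0], "rotation": [0, 0, 0]}
    - {"delta_pos": [0, 0, 0], "rotation": [0, 0, 0]}
    - {"delta_pos": [0, 0, 0], "rotation": [0, 0, 0]}
    - {"delta_pos": [0, 0, 0], "rotation": [0, 0, 0]}
  hand: 6.3

```text
time: 13.05
ee_pos: [0.486, -0.322, -0.0022]
ee_rot: [3.141, 0.0, 1.572]
force: [-1.5, 0.9, 5.8]
grip_width: 0.764
grasp_force: 22.4
```

Request:
drive_tool:
  increments:
    - {"delta_pos": [0, 0, 0], "rotation": [0, 0, 0]}
    - {"delta_pos": [0, 0, 0], "rotation": [0, 0, 0]}
    - {"delta_pos": [0, 0, 0], "rotation": [0, 0, -0.14]}
    - {"delta_pos": [0, 0, 0], "rotation": [0, 0, -0.14]}
    - {"delta_pos": [0, 0, 0], "rotation": [0, 0, -0.14]}
    - {"delta_pos": [0, 0, 0], "rotation": [0, 0, -0.14]}
    - {"delta_pos": [0, 0, 0], "rotation": [0, 0, -0.14]}
    - {"delta_pos": [0, 0, 0], "rotation": [0, 0, -0.14]}
    - {"delta_pos": [0, 0, 0], "rotation": [0, 0, -0.14]}
    - {"delta_pos": [0, 0, 0], "rotation": [0, 0, -0.14]}
  hand: 8

```text
time: 14.05
ee_pos: [0.4859, -0.3218, -0.0031]
ee_rot: [3.142, -0.0, 2.698]
force: [-0.1, 0.5, -0.5]
grip_width: 0.938
grasp_force: 0.0
```

Request:
drive_tool:
  increments:
    - {"delta_pos": [0, 0, 0], "rotation": [0, 0, -0.14]}
    - {"delta_pos": [0, 0, 0], "rotation": [0, 0, -0.14]}
    - {"delta_pos": [0, 0, 0], "rotation": [0, 0, -0.14]}
    - {"delta_pos": [0, 0, 0], "rotation": [0, 0, -0.03]}
    - {"delta_pos": [0, 0, 0], "rotation": [0, 0, 0]}
    - {"delta_pos": [0, 0, 0], "rotation": [0, 0, 0]}

```text
time: 14.65
ee_pos: [0.4859, -0.3218, -0.0029]
ee_rot: [3.141, -0.0, 3.14]
force: [0.0, -0.5, -0.3]
grip_width: 0.941
grasp_force: 0.0
```

Request:
drive_tool:
  increments:
    - {"delta_pos": [0, 0, 0], "rotation": [0, 0, 0]}
    - {"delta_pos": [0, 0, 0], "rotation": [0, 0, 0]}
    - {"delta_pos": [0, 0, 0], "rotation": [0, 0, 0]}
    - {"delta_pos": [0, 0, 0], "rotation": [0, 0, 0]}
    - {"delta_pos": [0, 0, 0], "rotation": [0, 0, 0]}
  hand: 6.3
  squeeze: 30

```text
time: 15.15
ee_pos: [0.4862, -0.3221, -0.0022]
ee_rot: [-3.141, 0.0, 3.141]
force: [-1.9, 0.2, 5.1]
grip_width: 0.763
grasp_force: 33.7
```

Request:
drive_tool:
  increments:
    - {"delta_pos": [0, 0, -2.5], "rotation": [0, 0, 0]}
    - {"delta_pos": [0, 0, -4.5], "rotation": [0, 0, 0]}
    - {"delta_pos": [0, 0, -4.5], "rotation": [0, 0, 0]}
    - {"delta_pos": [0, 0, -3.5], "rotation": [0, 0, 0]}
    - {"delta_pos": [-0.9, 4.5, 0], "rotation": [0, 0, 0]}
    - {"delta_pos": [-0.9, 4.5, 0], "rotation": [0, 0, 0]}
    - {"delta_pos": [-0.9, 4.5, 0], "rotation": [0, 0, 0]}
    - {"delta_pos": [-0.9, 4.5, 0], "rotation": [0, 0, 0]}
    - {"delta_pos": [-0.9, 4.5, 0], "rotation": [0, 0, 0]}
    - {"delta_pos": [-0.9, 4.5, 0], "rotation": [0, 0, 0]}

```text
time: 16.15
ee_pos: [0.5396, -0.05, 0.1466]
ee_rot: [3.141, -0.0, 3.141]
force: [0.8, 0.7, -1.5]
grip_width: 0.76
grasp_force: 34.2
```

Request:
drive_tool:
  increments:
    - {"delta_pos": [-0.7, 4, 0], "rotation": [0, 0, 0]}
    - {"delta_pos": [-0.7, 3.8, 0], "rotation": [0, 0, 0]}
    - {"delta_pos": [0, 0, 0], "rotation": [0, 0, -0.14]}
    - {"delta_pos": [0, 0, 0], "rotation": [0, 0, -0.14]}
    - {"delta_pos": [0, 0, 0], "rotation": [0, 0, -0.14]}
    - {"delta_pos": [0, 0, 0], "rotation": [0, 0, -0.14]}
    - {"delta_pos": [0, 0, 0], "rotation": [0, 0, -0.14]}
    - {"delta_pos": [0, 0, 0], "rotation": [0, 0, -0.14]}
    - {"delta_pos": [0, 0, 0], "rotation": [0, 0, 0]}
    - {"delta_pos": [0, 0, 0], "rotation": [0, 0, 0]}

```text
time: 17.15
ee_pos: [0.5535, 0.0262, 0.1467]
ee_rot: [3.141, -0.001, -2.305]
force: [0.1, -0.3, -1.6]
grip_width: 0.764
grasp_force: 34.3
```

```bash
cat > st.py <<'E'
from rig import manip
import numpy as np
s=manip.get_state();p=s['ee_pos'];y=s['ee_rot'][2]
e=np.array([.5541,.0256])-p[:2]
print('t',s['time'],'p',p.round(4),'rot',s['ee_rot'].round(4),'F',s['force'].round(1),'M',s['moment'].round(2),'q6',s['joints'][5].round(3),'gw',s['grip_width'].round(3))
print('tool corr mm x,y',(1e3*np.array([np.cos(y)*e[0]+np.sin(y)*e[1], np.sin(y)*e[0]-np.cos(y)*e[1]])).round(2))
E
python3 st.py
```

```text
Traceback (most recent call last):
  File "st.py", line 5, in <module>
    print('t',s['time'],'p',p.round(4),'rot',s['ee_rot'].round(4),'F',s['force'].round(1),'M',s['moment'].round(2),'q6',s['joints'][5].round(3),'gw',s['grip_width'].round(3))
                                                                                                                                                     ^^^^^^^^^^^^^^^^^^^^^
AttributeError: 'float' object has no attribute 'round'
```

Request:
drive_tool:
  increments:
    - {"delta_pos": [0, -0.05, 1], "rotation": [0, 0, 0]}
    - {"delta_pos": [0, 0, 1.5], "rotation": [0, 0, 0]}
    - {"delta_pos": [0, 0, 1.2], "rotation": [0, 0, 0]}
    - {"delta_pos": [0, 0, 0.7], "rotation": [0, 0, 0]}
    - {"delta_pos": [0, 0, 0.3], "rotation": [0, 0, 0]}
    - {"delta_pos": [0, 0, 0], "rotation": [0, 0, 0]}
    - {"delta_pos": [0, 0, 0], "rotation": [0, 0, 0]}

```text
time: 17.85
ee_pos: [0.5546, 0.0258, 0.1005]
ee_rot: [-3.141, 0.0, -2.301]
force: [0.4, 0.0, -0.6]
grip_width: 0.765
grasp_force: 34.3
```

```bash
sed -i "s/s\['grip_width'\].round(3)/round(s['grip_width'],3)/" st.py; python3 st.py
```

```text
t 17.85 p [0.5546 0.0258 0.1005] rot [-3.1412e+00  4.0000e-04 -2.3015e+00] F [ 0.4  0.  -0.6] M [-0.03  0.04  0.01] q6 -2.409 gw 0.765
tool corr mm x,y [0.51 0.22]
```

Request:
drive_tool:
  increments:
    - {"delta_pos": [0.03, 0.02, 0.1], "rotation": [0, 0, 0]}
    - {"delta_pos": [0, 0, 0.1], "rotation": [0, 0, 0]}
    - {"delta_pos": [0, 0, 0.1], "rotation": [0, 0, 0]}
    - {"delta_pos": [0, 0, 0], "rotation": [0, 0, 0]}
    - {"delta_pos": [0, 0, 0], "rotation": [0, 0, 0]}

```text
time: 18.35
ee_pos: [0.5539, 0.0257, 0.0973]
ee_rot: [-3.142, 0.0, -2.301]
force: [0.1, 1.6, 0.1]
grip_width: 0.76
grasp_force: 34.3
```

```bash
python3 st.py
```

```text
t 18.35 p [0.5539 0.0257 0.0973] rot [-3.1415e+00  1.0000e-04 -2.3014e+00] F [0.1 1.6 0.1] M [-0.    0.02  0.01] q6 -2.409 gw 0.76
tool corr mm x,y [-0.04 -0.24]
```

Request:
drive_tool:
  increments:
    - {"delta_pos": [0, 0, 0.1], "rotation": [0, 0, 0]}
    - {"delta_pos": [0, 0, 0.1], "rotation": [0, 0, 0]}
    - {"delta_pos": [0, 0, 0], "rotation": [0, 0, 0]}
    - {"delta_pos": [0, 0, 0], "rotation": [0, 0, 0]}

```text
time: 18.75
ee_pos: [0.5542, 0.0257, 0.0965]
ee_rot: [-3.141, 0.0, -2.301]
force: [-2.7, -0.0, 6.0]
grip_width: 0.758
grasp_force: 34.9
```

```bash
python3 st.py
```

```text
t 18.75 p [0.5542 0.0257 0.0965] rot [-3.1412e+00  3.0000e-04 -2.3014e+00] F [-2.7 -0.   6. ] M [-0.02  0.48 -0.01] q6 -2.41 gw 0.758
tool corr mm x,y [ 0.15 -0.05]
```

Contact 8.2 mm above home, so the lugs rest near the top of the strips. Turning clockwise while following down.

Request:
drive_tool:
  increments:
    - {"delta_pos": [0, 0, 0.035], "rotation": [0, 0, 0.1]}
    - {"delta_pos": [0, 0, 0.035], "rotation": [0, 0, 0.1]}
    - {"delta_pos": [0, 0, 0.035], "rotation": [0, 0, 0.1]}
    - {"delta_pos": [0, 0, 0.035], "rotation": [0, 0, 0.1]}
    - {"delta_pos": [0, 0, 0.035], "rotation": [0, 0, 0.1]}
    - {"delta_pos": [0, 0, 0], "rotation": [0, 0, 0]}
    - {"delta_pos": [0, 0, 0], "rotation": [0, 0, 0]}

```text
time: 19.45
ee_pos: [0.5547, 0.0256, 0.0947]
ee_rot: [-3.141, 0.002, -2.8]
force: [-1.5, -0.5, 6.1]
grip_width: 0.76
grasp_force: 34.8
```

```bash
python3 st.py
```

```text
t 19.45 p [0.5547 0.0256 0.0947] rot [-3.1409e+00  1.6000e-03 -2.7996e+00] F [-1.5 -0.5  6.1] M [-0.21  0.18 -0.16] q6 -1.911 gw 0.76
tool corr mm x,y [0.58 0.25]
```

Request:
drive_tool:
  increments:
    - {"delta_pos": [0.03, 0.02, 0.035], "rotation": [0, 0, 0.1]}
    - {"delta_pos": [0, 0, 0.035], "rotation": [0, 0, 0.1]}
    - {"delta_pos": [0, 0, 0.035], "rotation": [0, 0, 0.1]}
    - {"delta_pos": [0, 0, 0.035], "rotation": [0, 0, 0.1]}
    - {"delta_pos": [0, 0, 0.035], "rotation": [0, 0, 0.1]}
    - {"delta_pos": [0, 0, 0.035], "rotation": [0, 0, 0.1]}
    - {"delta_pos": [0, 0, 0.035], "rotation": [0, 0, 0.1]}
    - {"delta_pos": [0, 0, 0], "rotation": [0, 0, 0]}
    - {"delta_pos": [0, 0, 0], "rotation": [0, 0, 0]}

```text
time: 20.35
ee_pos: [0.5545, 0.0257, 0.0923]
ee_rot: [3.141, 0.002, 2.786]
force: [-0.5, -1.6, 5.9]
grip_width: 0.765
grasp_force: 34.9
```

```bash
python3 st.py
```

```text
t 20.35 p [0.5545 0.0257 0.0923] rot [3.1411e+00 2.0000e-03 2.7855e+00] F [-0.5 -1.6  5.9] M [-0.22  0.22 -0.1 ] q6 -1.213 gw 0.765
tool corr mm x,y [ 0.36 -0.21]
```

Request:
drive_tool:
  increments:
    - {"delta_pos": [0.02, 0, 0.035], "rotation": [0, 0, 0.1]}
    - {"delta_pos": [0, 0, 0.035], "rotation": [0, 0, 0.1]}
    - {"delta_pos": [0, 0, 0.035], "rotation": [0, 0, 0.1]}
    - {"delta_pos": [0, 0, 0], "rotation": [0, 0, 0.05]}
    - {"delta_pos": [0, 0, 0], "rotation": [0, 0, 0]}
    - {"delta_pos": [0, 0, 0], "rotation": [0, 0, 0]}

```text
time: 20.95
ee_pos: [0.5531, 0.0259, 0.0896]
ee_rot: [-3.141, -0.0, 2.435]
force: [0.3, -0.8, -0.5]
grip_width: 0.76
grasp_force: 34.3
```

```bash
python3 st.py
```

```text
t 20.95 p [0.5531 0.0259 0.0896] rot [-3.1413e+00 -5.0000e-04  2.4350e+00] F [ 0.3 -0.8 -0.5] M [ 0.03 -0.01  0.  ] q6 -0.862 gw 0.76
tool corr mm x,y [-0.99  0.41]
```

Off the strip end. Now lowering onto the lens.

Request:
drive_tool:
  increments:
    - {"delta_pos": [-0.05, 0.02, 0.08], "rotation": [0, 0, 0]}
    - {"delta_pos": [0, 0, 0.08], "rotation": [0, 0, 0]}
    - {"delta_pos": [0, 0, 0], "rotation": [0, 0, 0]}
    - {"delta_pos": [0, 0, 0], "rotation": [0, 0, 0]}

```text
time: 21.35
ee_pos: [0.5538, 0.0257, 0.0883]
ee_rot: [-3.141, -0.0, 2.432]
force: [-0.1, 0.4, -1.1]
grip_width: 0.762
grasp_force: 34.3
```

```bash
python3 st.py
```

```text
t 21.35 p [0.5538 0.0257 0.0883] rot [-3.1415e+00 -2.0000e-04  2.4322e+00] F [-0.1  0.4 -1.1] M [0.03 0.04 0.01] q6 -0.86 gw 0.762
tool corr mm x,y [-0.34  0.12]
```

Request:
drive_tool:
  increments:
    - {"delta_pos": [-0.02, 0, 0.05], "rotation": [0, 0, 0]}
    - {"delta_pos": [0, 0, 0], "rotation": [0, 0, 0.1]}
    - {"delta_pos": [0, 0, 0], "rotation": [0, 0, 0.1]}
    - {"delta_pos": [0, 0, 0], "rotation": [0, 0, 0.1]}
    - {"delta_pos": [0, 0, 0], "rotation": [0, 0, 0.1]}
    - {"delta_pos": [0, 0, 0], "rotation": [0, 0, 0.1]}
    - {"delta_pos": [0, 0, 0], "rotation": [0, 0, 0.1]}
    - {"delta_pos": [0, 0, 0], "rotation": [0, 0, 0]}
    - {"delta_pos": [0, 0, 0], "rotation": [0, 0, 0]}
  squeeze: 40

```text
time: 22.25
ee_pos: [0.5545, 0.0255, 0.0883]
ee_rot: [3.141, 0.0, 1.834]
force: [0.5, 0.3, 0.9]
grip_width: 0.761
grasp_force: 43.9
```

```bash
python3 st.py
```

```text
t 22.25 p [0.5545 0.0255 0.0883] rot [3.1406e+00 3.0000e-04 1.8342e+00] F [0.5 0.3 0.9] M [-0.11 -0.02 -0.03] q6 -0.262 gw 0.761
tool corr mm x,y [ 0.16 -0.35]
```

Request:
drive_tool:
  increments:
    - {"delta_pos": [0, 0, 0], "rotation": [0, 0, 0.05]}
    - {"delta_pos": [0, 0, 0], "rotation": [0, 0, 0.05]}
    - {"delta_pos": [0, 0, 0], "rotation": [0, 0, 0]}
    - {"delta_pos": [0, 0, 0], "rotation": [0, 0, 0]}

```text
time: 22.65
ee_pos: [0.5544, 0.0256, 0.0883]
ee_rot: [3.141, 0.0, 1.734]
force: [0.8, -0.6, 2.6]
grip_width: 0.756
grasp_force: 44.0
```

```bash
python3 st.py
```

```text
t 22.65 p [0.5544 0.0256 0.0883] rot [3.1408e+00 1.0000e-04 1.7340e+00] F [ 0.8 -0.6  2.6] M [-0.02  0.09 -0.02] q6 -0.162 gw 0.756
tool corr mm x,y [ 0.02 -0.27]
```

Request:
drive_tool:
  increments:
    - {"delta_pos": [0, 0, 0], "rotation": [0, 0, 0.05]}
    - {"delta_pos": [0, 0, 0], "rotation": [0, 0, 0.05]}
    - {"delta_pos": [0, 0, 0], "rotation": [0, 0, 0]}
    - {"delta_pos": [0, 0, 0], "rotation": [0, 0, 0]}

```text
time: 23.05
ee_pos: [0.5543, 0.0256, 0.0882]
ee_rot: [3.141, -0.0, 1.634]
force: [1.1, -0.1, 2.9]
grip_width: 0.756
grasp_force: 44.1
```

```bash
python3 st.py
```

```text
t 23.05 p [0.5543 0.0256 0.0882] rot [ 3.141  -0.      1.6338] F [ 1.1 -0.1  2.9] M [-0.02 -0.01  0.01] q6 -0.062 gw 0.756
tool corr mm x,y [-0.01 -0.19]
```

Request:
drive_tool:
  increments:
    - {"delta_pos": [0, 0, 0], "rotation": [0, 0, 0.05]}
    - {"delta_pos": [0, 0, 0], "rotation": [0, 0, 0.05]}
    - {"delta_pos": [0, 0, 0], "rotation": [0, 0, 0]}
    - {"delta_pos": [0, 0, 0], "rotation": [0, 0, 0]}

```text
time: 23.45
ee_pos: [0.5543, 0.0256, 0.0882]
ee_rot: [3.141, -0.0, 1.534]
force: [0.1, 1.0, 3.6]
grip_width: 0.758
grasp_force: 44.1
```

```bash
python3 st.py
```

```text
t 23.45 p [0.5543 0.0256 0.0882] rot [ 3.1411e+00 -1.0000e-04  1.5337e+00] F [0.1 1.  3.6] M [-0.04  0.05 -0.05] q6 0.038 gw 0.758
tool corr mm x,y [-0.01 -0.15]
```

Request:
drive_tool:
  increments:
    - {"delta_pos": [0, 0, 0], "rotation": [0, 0, 0.05]}
    - {"delta_pos": [0, 0, 0], "rotation": [0, 0, 0.03]}
    - {"delta_pos": [0, 0, 0], "rotation": [0, 0, 0]}
    - {"delta_pos": [0, 0, 0], "rotation": [0, 0, 0]}

```text
time: 23.85
ee_pos: [0.5542, 0.0256, 0.0882]
ee_rot: [3.141, -0.0, 1.453]
force: [0.9, 0.9, 4.5]
grip_width: 0.757
grasp_force: 44.2
```

```bash
python3 st.py
```

```text
t 23.85 p [0.5542 0.0256 0.0882] rot [ 3.1412e+00 -1.0000e-04  1.4533e+00] F [0.9 0.9 4.5] M [ 0.01 -0.02 -0.06] q6 0.119 gw 0.757
tool corr mm x,y [-0.01 -0.12]
```

Request:
drive_tool:
  increments:
    - {"delta_pos": [0, 0, 0], "rotation": [0, 0, 0.04]}
    - {"delta_pos": [0, 0, 0], "rotation": [0, 0, 0.04]}
    - {"delta_pos": [0, 0, 0], "rotation": [0, 0, 0]}

```text
time: 24.15
ee_pos: [0.5542, 0.0256, 0.0881]
ee_rot: [3.141, -0.0, 1.373]
force: [0.4, -0.0, 4.0]
grip_width: 0.755
grasp_force: 44.2
```

```bash
python3 st.py
```

```text
t 24.15 p [0.5542 0.0256 0.0881] rot [ 3.1412e+00 -1.0000e-04  1.3727e+00] F [ 0.4 -0.   4. ] M [-0.06  0.04 -0.13] q6 0.199 gw 0.755
tool corr mm x,y [-0.03 -0.12]
```

Request:
drive_tool:
  increments:
    - {"delta_pos": [0, 0, 0], "rotation": [0, 0, 0.04]}
    - {"delta_pos": [0, 0, 0], "rotation": [0, 0, 0.04]}
    - {"delta_pos": [0, 0, 0], "rotation": [0, 0, 0]}

```text
time: 24.45
ee_pos: [0.5542, 0.0256, 0.0881]
ee_rot: [3.141, -0.0, 1.293]
force: [0.7, -0.3, 4.4]
grip_width: 0.761
grasp_force: 44.2
```

```bash
python3 st.py
```

```text
t 24.45 p [0.5542 0.0256 0.0881] rot [ 3.1412e+00 -1.0000e-04  1.2931e+00] F [ 0.7 -0.3  4.4] M [-0.03  0.05 -0.1 ] q6 0.279 gw 0.761
tool corr mm x,y [-0.01 -0.11]
```

Request:
drive_tool:
  increments:
    - {"delta_pos": [0, 0, 0], "rotation": [0, 0, 0.03]}
    - {"delta_pos": [0, 0, 0], "rotation": [0, 0, 0.03]}
    - {"delta_pos": [0, 0, 0], "rotation": [0, 0, 0]}

```text
time: 24.75
ee_pos: [0.5542, 0.0256, 0.0881]
ee_rot: [3.141, -0.0, 1.234]
force: [0.4, -0.2, 5.8]
grip_width: 0.758
grasp_force: 44.3
```

```bash
python3 st.py
```

```text
t 24.75 p [0.5542 0.0256 0.0881] rot [ 3.1412e+00 -1.0000e-04  1.2335e+00] F [ 0.4 -0.2  5.8] M [ 0.01 -0.    0.01] q6 0.339 gw 0.758
tool corr mm x,y [-0.03 -0.1 ]
```

Request:
drive_tool:
  increments:
    - {"delta_pos": [0, 0, 0], "rotation": [0, 0, 0.03]}
    - {"delta_pos": [0, 0, 0], "rotation": [0, 0, 0.03]}
    - {"delta_pos": [0, 0, 0], "rotation": [0, 0, 0]}

```text
time: 25.05
ee_pos: [0.5542, 0.0256, 0.0881]
ee_rot: [3.141, -0.0, 1.173]
force: [-0.9, -0.7, 5.0]
grip_width: 0.758
grasp_force: 44.3
```

```bash
python3 st.py
```

```text
t 25.05 p [0.5542 0.0256 0.0881] rot [ 3.1413e+00 -1.0000e-04  1.1735e+00] F [-0.9 -0.7  5. ] M [-0.01  0.    0.03] q6 0.399 gw 0.758
tool corr mm x,y [-0.03 -0.06]
```

Request:
drive_tool:
  increments:
    - {"delta_pos": [0, 0, 0], "rotation": [0, 0, 0.03]}
    - {"delta_pos": [0, 0, 0], "rotation": [0, 0, 0.03]}
    - {"delta_pos": [0, 0, 0], "rotation": [0, 0, 0]}

```text
time: 25.35
ee_pos: [0.5542, 0.0256, 0.0881]
ee_rot: [3.141, -0.0, 1.113]
force: [-0.4, -0.4, 3.9]
grip_width: 0.75
grasp_force: 44.3
```

```bash
python3 st.py
```

```text
t 25.35 p [0.5542 0.0256 0.0881] rot [ 3.1413e+00 -1.0000e-04  1.1135e+00] F [-0.4 -0.4  3.9] M [0.01 0.02 0.  ] q6 0.459 gw 0.75
tool corr mm x,y [-0.02 -0.07]
```

Request:
drive_tool:
  increments:
    - {"delta_pos": [0, 0, 0], "rotation": [0, 0, 0.03]}
    - {"delta_pos": [0, 0, 0], "rotation": [0, 0, 0.03]}
    - {"delta_pos": [0, 0, 0], "rotation": [0, 0, 0]}

```text
time: 25.65
ee_pos: [0.5542, 0.0256, 0.0881]
ee_rot: [3.141, -0.0, 1.053]
force: [0.6, -0.9, 5.8]
grip_width: 0.757
grasp_force: 44.3
```

```bash
python3 st.py
```

```text
t 25.65 p [0.5542 0.0256 0.0881] rot [ 3.1413e+00 -2.0000e-04  1.0534e+00] F [ 0.6 -0.9  5.8] M [-0.02  0.02 -0.02] q6 0.519 gw 0.757
tool corr mm x,y [-0.04 -0.05]
```

Request:
drive_tool:
  increments:
    - {"delta_pos": [0, 0, 0], "rotation": [0, 0, 0.03]}
    - {"delta_pos": [0, 0, 0], "rotation": [0, 0, 0.03]}
    - {"delta_pos": [0, 0, 0], "rotation": [0, 0, 0.03]}
    - {"delta_pos": [0, 0, 0], "rotation": [0, 0, 0]}

```text
time: 26.05
ee_pos: [0.5541, 0.0257, 0.0879]
ee_rot: [3.142, -0.0, 0.964]
force: [0.4, 0.9, 4.3]
grip_width: 0.76
grasp_force: 44.2
```

```bash
echo "print('eff6',s['effort'][5])">>st.py; python3 st.py
```

```text
t 26.05 p [0.5541 0.0257 0.0879] rot [ 3.1415e+00 -2.0000e-04  9.6370e-01] F [0.4 0.9 4.3] M [ 0.1  -0.    0.05] q6 0.608 gw 0.76
tool corr mm x,y [-0.08  0.07]
eff6 0.2445624489337206
```

The z reading dropped 0.2 mm and joint 6 effort rose, so the bite seems to have started about 3° ago. Continuing carefully.

Request:
drive_tool:
  increments:
    - {"delta_pos": [0, 0, 0.01], "rotation": [0, 0, 0.03]}
    - {"delta_pos": [0, 0, 0], "rotation": [0, 0, 0.03]}
    - {"delta_pos": [0, 0, 0], "rotation": [0, 0, 0]}

```text
time: 26.35
ee_pos: [0.554, 0.0257, 0.0878]
ee_rot: [3.142, -0.0, 0.904]
force: [0.9, 0.2, 4.4]
grip_width: 0.756
grasp_force: 44.2
```

```bash
python3 st.py
```

```text
t 26.35 p [0.554  0.0257 0.0878] rot [ 3.1416e+00 -1.0000e-04  9.0390e-01] F [0.9 0.2 4.4] M [ 0.14 -0.05  0.12] q6 0.668 gw 0.756
tool corr mm x,y [-0.05  0.1 ]
eff6 0.36467766389250755
```

Request:
drive_tool:
  increments:
    - {"delta_pos": [0, 0, 0.01], "rotation": [0, 0, 0.03]}
    - {"delta_pos": [0, 0, 0.01], "rotation": [0, 0, 0.02]}
    - {"delta_pos": [0, 0, 0], "rotation": [0, 0, 0]}

```text
time: 26.65
ee_pos: [0.5541, 0.0257, 0.0877]
ee_rot: [-3.142, -0.0, 0.853]
force: [-0.2, 1.4, 4.7]
grip_width: 0.758
grasp_force: 44.2
```

```bash
python3 st.py; sleep 0; python3 -c "
from rig import manip,get_image
import numpy as np
m=[];e=[]
for i in range(6):
    get_image('scene');s=manip.get_state();m.append(s['moment'][2]);e.append(s['effort'][5])
print(np.mean(m),np.std(m),np.mean(e))"
```

```text
t 26.65 p [0.5541 0.0257 0.0877] rot [-3.1416e+00 -1.0000e-04  8.5300e-01] F [-0.2  1.4  4.7] M [ 0.16 -0.01  0.32] q6 0.719 gw 0.758
tool corr mm x,y [-0.05  0.09]
eff6 0.45065805315971375
0.38360671314183614 0.046393024209436966 0.36447244230657816
```

The moment is about 0.37 N m and the ring is about 9° past the bite and 0.5 mm below its resting height, so it is finger-tight. I'll release and withdraw.

Request:
drive_tool:
  increments:
    - {"delta_pos": [0, 0, 0], "rotation": [0, 0, 0]}
    - {"delta_pos": [0, 0, 0], "rotation": [0, 0, 0]}
    - {"delta_pos": [0, 0, 0], "rotation": [0, 0, 0]}
    - {"delta_pos": [0, 0, 0], "rotation": [0, 0, 0]}
    - {"delta_pos": [0, 0, -1], "rotation": [0, 0, 0]}
    - {"delta_pos": [0, 0, -3], "rotation": [0, 0, 0]}
    - {"delta_pos": [0, 0, -4], "rotation": [0, 0, 0]}
    - {"delta_pos": [0, 0, -3], "rotation": [0, 0, 0]}
    - {"delta_pos": [-4.5, 0, 0], "rotation": [0, 0, 0]}
    - {"delta_pos": [-4.5, 0, 0], "rotation": [0, 0, 0]}
  hand: 8.3

```text
time: 27.95
ee_pos: [0.4959, -0.0425, 0.2005]
ee_rot: [3.137, -0.002, 0.854]
force: [-0.1, -0.6, 0.4]
grip_width: 0.973
grasp_force: 0.0
```

Request:
drive_tool:
  increments:
    - {"delta_pos": [-4.5, 0, 0], "rotation": [0, 0, 0]}
    - {"delta_pos": [0, 0, 0], "rotation": [0, 0, 0]}
    - {"delta_pos": [0, 0, 0], "rotation": [0, 0, 0]}

```text
time: 28.25
ee_pos: [0.465, -0.0767, 0.1986]
ee_rot: [3.14, -0.001, 0.849]
force: [0.4, 1.4, 0.5]
grip_width: 0.972
grasp_force: 0.0
```

Run:
```python
from h import *
print(manip.get_state()['ee_pos'],manip.get_state()['force'])
d=grab('scene','s5'); e=grab('top','t5')
r=30;u,v=291,187
a=cv2.resize(d['pixels'][v-r:v+r,u-r:u+r],(395,395),interpolation=cv2.INTER_CUBIC)
u,v=234,200
b=cv2.resize(e['pixels'][v-r:v+r,u-r:u+r],(395,395),interpolation=cv2.INTER_CUBIC)
cv2.imwrite('pics/i.png',np.hstack([a,b])[...,::-1])
P=cloud(d)[v-r:v+r,u-r-0:u+r].reshape(-1,3) if 0 else cloud(d)[160:215,260:322].reshape(-1,3)
q=P[(P[:,2]>.104)&(P[:,2]<.111)&(np.hypot(P[:,0]-.557,P[:,1]-.028)<.04)]
A=np.c_[q[:,:2]-q[:,:2].mean(0),np.ones(len(q))]; print(len(q),np.linalg.lstsq(A,q[:,2],rcond=None)[0],cv2.minEnclosingCircle(q[:,:2].astype(np.float32)))
```

```text
[ 0.46500438 -0.07665596  0.19855252] [0.43776104 1.39013312 0.50925612]
265 [ 2.24245592e-05 -4.83468864e-04  1.06101504e-01] ((0.558285653591156, 0.027388881891965866), 0.0340658463537693)
```

View pics/i.png

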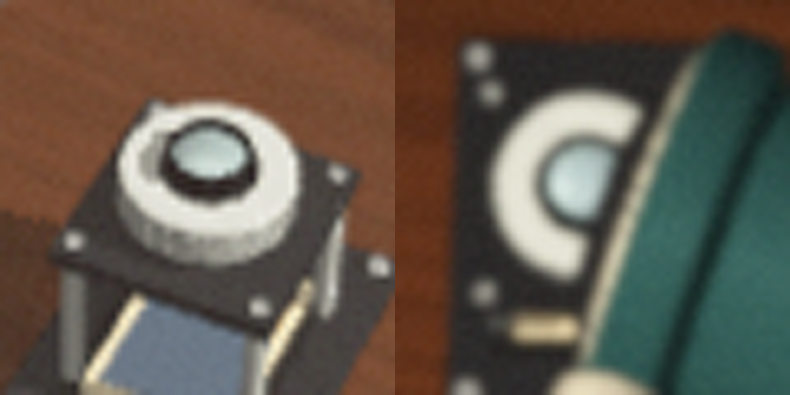

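The scene crop (205,180) shows the ring level and concentric on the collar with the lens cell through it. Its top face measures about 106 mm high, near the roughly 107 mm expected. The gripper is clear, so I'm handing in.

```bash
python3 -c "
from rig import manip
print(manip.sign_off())"
```

```text
the job is handed in; nothing more can be done
None
```

I seated the lens flat in the collar, screwed the ring down clockwise to finger-tight (about 0.37 N m, roughly 9° past the first bite), and handed the job in at about 28 s with the gripper clear; the hand-in returned no verdict.

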